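Collect the turned chisel handles from the lathe's catch tray

TASK

Collect the two finished chisel handles from the lathe's catch tray into the tote: lay each one gently, without dropping it, flat and lengthwise in an empty bay of its own, with its tenon end pointing the same way as on the handle already there. Leave the half-turned blank and the square offcut in the catch tray, and leave the handle already in the tote and the things on the bench where they are.

Things in the scene. Friction and masses are not known exactly. Their poses are not given: they have to be found in the camera images.
- handle_a: Finished chisel handle in the catch tray, plain round wood, 150 mm long, about 95 g. Origin on its axis at mid length, its x along the axis to the tenon end. Domed butt at x = -75 mm, 38 mm diameter at x = -53, waist 32 mm at the middle, 38 mm at x = +38, shoulder at x = +47, then a 21 mm tenon to x = +75. Lying flat, its axis is 19 mm above the floor under it; it can roll. Points either way.
- handle_a_tenon (a point): Centre of handle_a's tenon end face, 75 mm along its x from its origin.
- handle_b: The other finished handle that starts in the catch tray, the same in every way as handle_a.
- handle_b_tenon (a point): Centre of handle_b's tenon end face, 75 mm along its x from its origin.
- handle_c: A third handle of the same shape, laid in the tote earlier: it lies lengthwise in the end bay on the tote's -y side and its tenon points along the tote's +x. It shows which way round to lay the others.
- handle_c_tenon (a point): Centre of handle_c's tenon end face, 75 mm along its x from its origin.
- lathe_tray: The lathe's catch tray, open-topped sheet steel on the bench, fixed to the lathe. Origin at bench level; in its frame it spans x = -138 to +138 mm, y = -160 to +260. Rim 45 mm above the bench, walls 3 mm. The lathe's chute, 200 mm wide, enters at y = +254, 60 mm above the bench, and climbs towards +y.
- tray_floor (a point): Point on the tray's floor, 3 mm above the bench, at the tray's origin. The two handles and the half-turned blank lie about 98 mm apart in any order near y = -98, 0 and +98 mm of the tray's frame, within about 0.25 rad of its x; the offcut lies near y = +200.
- spoiled_blank: A half-turned wooden blank, scrap, 145 mm long: square 42 mm for 85 mm of its length, then a 39 mm round. Origin under its middle on the underside, x along its length. Stays in the catch tray.
- offcut: A square wooden stub, scrap, 42 x 42 mm in section and 58 mm long with a 24 mm round nib. Origin at the underside. Stays in the catch tray.
- tote: Shallow grey plastic tote, loose on the bench, 1.3 kg, 204 mm (x) by 346 (y), walls 4 mm thick and 55 high with a 6 mm rim lip, floor top 4 mm above its underside. Origin at the centre of its underside. Two partitions, 4 mm thick with tops 38 mm above the underside, make three bays 196 mm long (x) by 110 wide (y), centred at x = 0, y = -114 (holds handle_c), 0 and +114 mm (both empty).
- gouge: A turning gouge lying on the bench, 380 mm long, dark handle. Origin on its axis. Bystander.
- wax_tin: A flat steel wax tin, 92 mm across, 44 mm high, origin under its centre. Bystander.
- bench_brush: A bench brush, 280 mm long, 46 mm high. Origin at its underside. Bystander.

How it is judged:
By the outcome, as a careful person would: the job done as asked, in the order asked, and still so for the second after the job is handed in, with the robot touching nothing.
It also fails if it takes over 64 s, if anything falls off the work surface, if the arm or the gripper's body presses on something with over 40 N, if the wrist force passes 120 N, or if a joint passes its speed limit or range.

ROBOT

A 7-joint arm with a two-finger parallel gripper is mounted at the origin on the work surface. World frame = base frame: x ahead of the robot, y to its left, z up, the work surface at z = 0. Lengths are in m, angles in rad, forces in N, time in s.
With the tool pointing down it reaches from about 0.35 to 0.775 m from the base axis. Payload 3.1 kg.
Tool frame: the origin (TCP) lies at the very end of the fingers, on their centre line; the grasp point (between the pads) lies 19 mm behind it (grip_point_offset is the distance from the TCP to the grasp point, in m); x points along the fingers, z is the direction in which the jaws open and shut, and the axes are right-handed (so a half turn about x gives the same grasp; the last joint's range is limited). The gripper opens to 85 mm and grips with 20 to 120 N. Pads are 22 mm wide; open, the fingers measure 114 mm over their backs; the gripper's body (76 mm by 85 mm) begins 54 mm behind the grasp point. The pads swing forward as they close: fully open they stand 13 mm farther back than shut.
Start: joints at [-1.301, 0.311, 0.014, 1.512, -0.004, 1.319, -0.027], TCP at [0.169, 0.524, 0.231] pointing down, gripper open.
Joint ranges: [-2.7, 2.7], [-0.3, 1.91], [-1.27, 1.3], [0.12, 2.57], [-1.44, 4.58], [0.2, 2.03], [-3.05, 3.05]. Speed limits (rad/s): [2.79, 2.79, 3.14, 3.14, 3.14, 3.14, 3.14].

INTERFACE

Orientations are given as [roll, pitch, yaw] about the fixed x, y, z axes, in that order (R = Rz(yaw) Ry(pitch) Rx(roll)).
In Python, from station import state, capture, calibration, hand_in, grip_point_offset gives the robot as it stands. The module is installed in compiled form; this text tells all that it offers.
- The arm moves only by the tool send_rows, never from a script. Its argument "series" is a list of rows, each a list of 3 entries, a list of its own where there are three numbers: the gripper command: -1 is shut, 1 is fully open, values between are in proportion, then the shift along the tool's x, y, z in m, then the turn, a rotation vector about the tool's x, y, z in degrees. In form: [[fingers, [dx, dy, dz], [ax, ay, az]], ...]. A call has 1 to 20 rows; each row shifts and turns the commanded pose from where the row before left it, along the tool's axes as they then stand; what a row does not reach is not made up. A row lasts 1/8 s, in which the tool goes at most 62.5 mm and 10.7 degrees, less where a joint would pass 70% of its speed; a pose out of reach is approached as far as the arm can. A call is refused whole if a number of a shift passes 0.0625 or a number of a turn 10.7, either way. A call with a gripper value outside its range is refused whole. The fingers move at their own pace and stop on an object; "grip_force" is the grip in N (left out, the last holds). Time passes only in rows, so rows that do not move let the fingers close. It gives the time, the measured TCP pose, the force and the opening at its end, in the units of the state.
- state(): the state, without advancing time (a new reading comes with each control period).
- capture(name): name is "side" or "top"; returns (picture, depth): 480x640x3 uint8, blue, green, red; 480x640 float32, m along the optical axis (not along the pixel's ray), 0 where there is no reading.
- calibration(name): a dict with "fx", "fy", "cx", "cy" (pixels), "k1" (the pictures are not rectified: a ray, as slopes to the right and down, at radius r is drawn at 1 + k1 r^2 times it, then the intrinsics apply), "rvec" (rotation vector, rad) and "tvec" (3), from world to camera coordinates, as OpenCV has them. Camera axes: x right, y down, z forward; pixel columns grow to the right and rows downward; lengths in m; the calibration is good to about 2 mm. A picture is of the moment at which its call begins. calibration takes no time and is no camera call.
- hand_in(): hands the job in, once; it reports no verdict.
The state is a dict: "t": time; "joint_positions": joint angles; "joint_vel": joint speeds; "joint_efforts": joint torques, N m; "tool_pos": TCP position; "orientation": TCP orientation; "contact_force": force on the tool from outside, world axes, zero at the start; "ft_torque": the same for the moment, N m; "width": finger opening in m.
Only numpy, scipy, OpenCV 4.12 (cv2) and the standard library are available. Lean on these libraries where they do the work, as an engineer would, in place of code of your own. Each camera call takes 0.05 s, during which the arm holds its last target. There are 200 camera calls.

## Working session

There is one attempt and no reset: what is moved stays moved. The work goes in short steps, Python scripts to look and compute and a tool call to move; the robot and the scene stay as the last step left them, time stands still between calls to the robot, and variables do not carry over. Pictures are saved under pics/ and viewed, about 8 in all and at most 12, crops included, and the job is handed in when it is done.

Besides the shell and the picture viewer there is one more tool, called after "Call:" as name(argument=value, ...) on one line, values as JSON. send_rows: Moves the arm, as the interface text tells. Its arguments: {"type":"object","properties":{"series":{"type":"array","items":{"type":"array"}},"grip_force":{"type":"number"}},"required":["series"]}

```bash
mkdir -p pics; cat > h.py <<'E'
import numpy as np, cv2
from station import *
from scipy.spatial.transform import Rotation as R
def snap(name,out):
    p,d=capture(name); cv2.imwrite('pics/'+out+'.png',p); np.save('pics/'+out+'.npy',d); return p,d
def cam(name):
    c=calibration(name); K=np.array([[c['fx'],0,c['cx']],[0,c['fy'],c['cy']],[0,0,1.]])
    return c,K,R.from_rotvec(np.ravel(c['rvec'])).as_matrix(),np.ravel(c['tvec'])
def undist(name,uv):
    c,K,Rm,t=cam(name)
    return cv2.undistortPoints(np.array(uv,float).reshape(-1,1,2),K,np.array([c['k1'],0,0,0.]))[:,0]
def ray_z(name,uv,z):
    c,K,Rm,t=cam(name); n=undist(name,uv); o=-Rm.T@t
    D=np.c_[n,np.ones(len(n))]@Rm
    return o+D*((z-o[2])/D[:,2])[:,None]
def dep(name,uv,d):
    c,K,Rm,t=cam(name); n=undist(name,uv); z=np.array([d[int(v),int(u)] for u,v in uv])
    return (np.c_[n,np.ones(len(n))]*z[:,None]-t)@Rm
E
python3 - <<'E'
from h import *
for n in('top','side'):
    snap(n,n+'0'); c,K,Rm,t=cam(n); print(n,-Rm.T@t,Rm[2],c['fx'],c['k1'])
s=state(); print(s, grip_point_offset)
E
```

```text
top [0.42879149 0.07612174 1.29883379] [ 0.14443268 -0.0091049  -0.98947274] 492.18986920153526 -0.12903553965095702
side [0.43979655 0.89856452 1.02340194] [ 0.12505963 -0.65830478 -0.74229031] 541.0885252410545 -0.09552939735265753
{'t': 0.1, 'joint_positions': array([-1.3007122 ,  0.31165729,  0.01400679,  1.51291794, -0.00442179,
        1.31919785, -0.0272057 ]), 'joint_vel': array([ 0.00124382, -0.00149093, -0.00056641, -0.00511311, -0.00095285,
       -0.00107341, -0.00082077]), 'joint_efforts': array([ 8.28347856e-04, -3.80858481e+01,  1.46768340e-01, -2.31244272e+01,
        1.23376097e-02,  8.16965243e-03,  1.27974064e-05]), 'tool_pos': array([0.16850005, 0.52285677, 0.23031479]), 'orientation': array([-3.10756225,  1.56864688, -1.8484979 ]), 'contact_force': array([-0.01575142,  0.59696634, -0.17239532]), 'ft_torque': array([0.00294731, 0.01624004, 0.00249802]), 'width': 0.08521408895210278} 0.0187
```

View pics/top0.png

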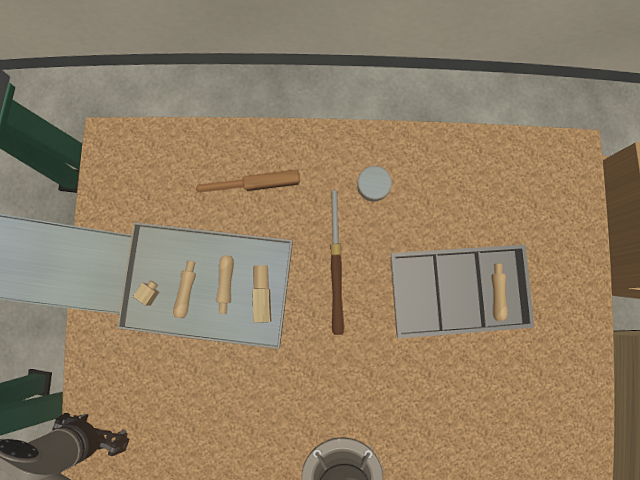

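View pics/side0.png

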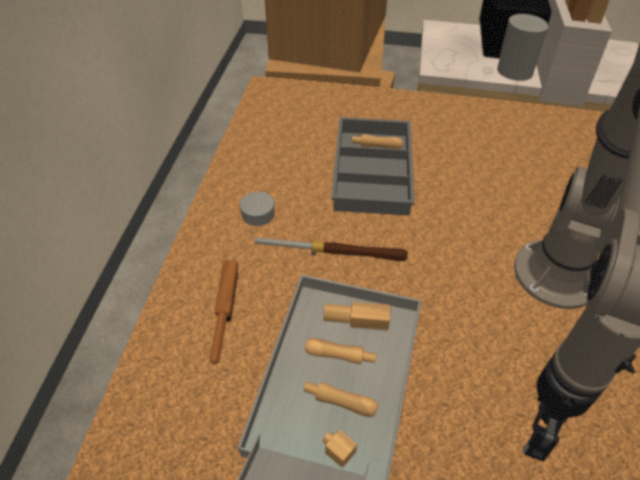

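The top view shows, left to right: the offcut (147,292), handle 1 (185,290, tenon up at 191,262), handle 2 (225,285, tenon down at 223,312), and the blank (261,292). The tote is at (461,290) with handle_c in the right bay, tenon up (498,265). Next I'll enlarge these areas.

```bash
python3 - <<'E'
from h import *
p=cv2.imread('pics/top0.png')
a=cv2.resize(p[225:350,110:300],None,fx=4,fy=4,interpolation=cv2.INTER_CUBIC)
b=cv2.resize(p[235:345,380:545],None,fx=4,fy=4,interpolation=cv2.INTER_CUBIC)
cv2.imwrite('pics/ca.png',a);cv2.imwrite('pics/cb.png',b)
# segmentation of wood objects in the tray and tote
hsv=cv2.cvtColor(p,cv2.COLOR_BGR2HSV)
for n,(x0,x1,y0,y1) in dict(tray=(138,280,245,335),tote=(490,515,255,330)).items():
    m=np.zeros(p.shape[:2],np.uint8); m[y0:y1,x0:x1]=((hsv[y0:y1,x0:x1,1]>70))*255
    k,l,st,ce=cv2.connectedComponentsWithStats(m)
    for i in range(1,k):
        if st[i,4]<150: continue
        yx=np.argwhere(l==i)[:,::-1].astype(float)
        w=ray_z('top',yx,0.022)[:,:2]; c=w.mean(0)
        _,_,V=np.linalg.svd(w-c,full_matrices=False); q=(w-c)@V.T
        mid=c+V[0]*(q[:,0].max()+q[:,0].min())/2
        print(n,st[i],'mid',mid.round(4),'yaw',np.arctan2(*V[0][::-1]).round(3),'len',np.ptp(q,axis=0).round(4))
E
```

```text
tray [217 256  17  58 663] mid [0.4917 0.3113] yaw 3.101 len [0.1483 0.0367]
tray [173 261  23  57 679] mid [0.4769 0.4155] yaw 2.96 len [0.15   0.0376]
tray [253 265  18  57 906] mid [0.4708 0.2156] yaw -3.072 len [0.1457 0.0446]
tray [138 281  21  24 359] mid [0.4653 0.5151] yaw 2.8 len [0.0622 0.0544]
tote [492 263  16  58 686] mid [ 0.4834 -0.4105] yaw -3.121 len [0.1506 0.0389]
```

View pics/ca.png

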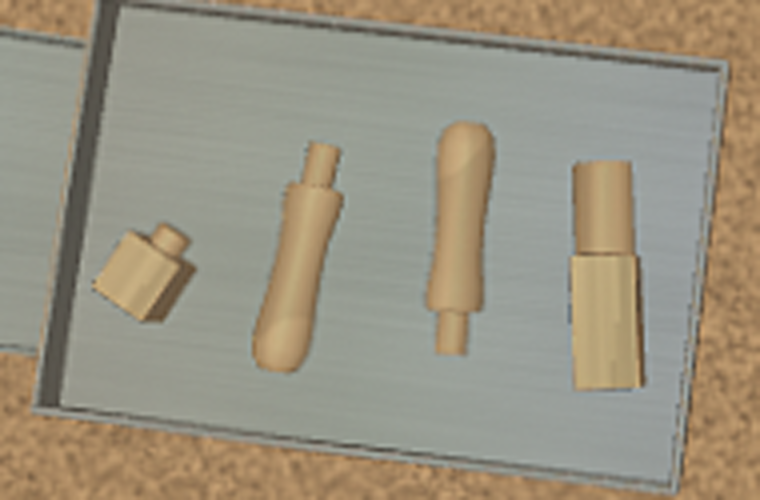

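View pics/cb.png

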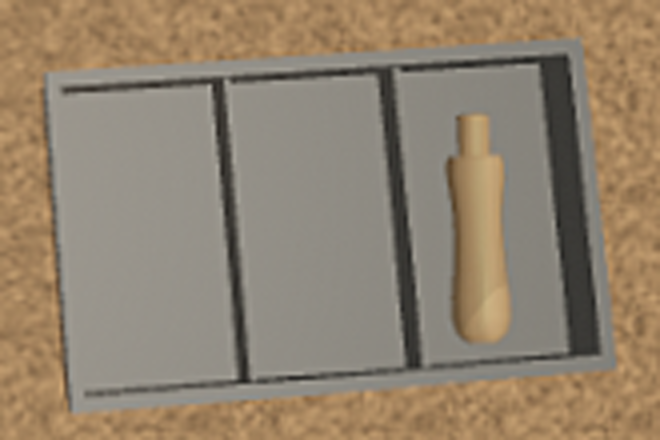

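The crops confirm both tenon directions: handle 1's tenon points to +x, handle 2's towards the robot. Tote rim corners in the crop are (45,75), (580,40), (613,367) and (71,410).

```bash
python3 - <<'E'
from h import *
f=lambda L,o:[((x+.5)/4-.5+o[0],(y+.5)/4-.5+o[1]) for x,y in L]
c=ray_z('top',f([(45,75),(580,40),(613,367),(71,410)],(380,235)),.055)
print(c.round(4)); print('centre',c.mean(0).round(4)); e=lambda a,b:(np.linalg.norm(c[a]-c[b]).round(4),np.arctan2(*(c[a]-c[b])[:2][::-1]).round(3))
print('long (tote +y):',e(0,1),e(3,2),'short(+x)',e(0,3),e(1,2))
C=c.mean(0)[:2]; a=np.mean([e(0,1)[1]-np.pi/2,e(3,2)[1]-np.pi/2,e(0,3)[1],e(1,2)[1]]); u=np.array([-np.sin(a),np.cos(a)])
print('yaw',a,'bays -,0,+',[(C+u*k).round(4) for k in(-.114,0,.114)])
# bay check by partitions: floor edges of bays, z=.004 ; depth check
d=np.load('pics/top0.npy')
print('depth z: handle1, handle2, tray floor, tote floors, rim',dep('top',[(184,290),(225,285),(205,290),(413,295),(460,295),(500,292)],d).round(3).tolist())
T=f([(45+60,2),(725,65),(677,490),(38,410)],(110,225)); w=ray_z('top',T,.045); print('tray corners',w.round(3).tolist())
s=state(); M=R.from_euler('xyz',s['orientation']).as_matrix(); print(M.round(3))
E
```

```text
[[ 0.576  -0.1162  0.055 ]
 [ 0.6047 -0.4716  0.055 ]
 [ 0.3923 -0.487   0.055 ]
 [ 0.3648 -0.1327  0.055 ]]
centre [ 0.4845 -0.3019  0.055 ]
long (tote +y): (np.float64(0.3565), np.float64(1.651)) (np.float64(0.3554), np.float64(1.648)) short(+x) (np.float64(0.2118), np.float64(0.078)) (np.float64(0.213), np.float64(0.072))
yaw 0.07685183660255171 bays -,0,+ [array([ 0.4932, -0.4155]), array([ 0.4845, -0.3019]), array([ 0.4757, -0.1882])]
depth z: handle1, handle2, tray floor, tote floors, rim [[0.473, 0.412, 0.04], [0.489, 0.307, 0.036], [0.476, 0.366, 0.003], [0.473, -0.183, 0.002], [0.474, -0.311, -0.0], [0.481, -0.407, 0.039]]
tray corners [[0.639, 0.549, 0.045], [0.605, 0.14, 0.045], [0.335, 0.164, 0.045], [0.373, 0.577, 0.045]]
[[-0.001 -0.952  0.307]
 [-0.002  0.307  0.952]
 [-1.    -0.    -0.002]]
```

```bash
cat >> h.py <<'E'
def rel(x,y,z,th):
    "turn (deg, tool axes) then shift (tool axes after the turn) to tool-down pose with jaw yaw th"
    s=state(); M=R.from_euler('xyz',s['orientation'])
    Z=np.array([np.cos(th),np.sin(th),0]);X=np.array([0,0,-1.]);G=np.c_[X,np.cross(Z,X),Z]
    tn=(M.inv()*R.from_matrix(G)).as_rotvec(degrees=True); p=np.array(s['tool_pos'])
    print('t',round(s['t'],2),'tcp',p.round(4),'q',np.round(s['joint_positions'],2),'w',round(s['width'],4),'F',np.round(s['contact_force'],1))
    print('turn',tn.round(2),'shift',(G.T@(np.array([x,y,z])-p)).round(4))
E
python3 -c "
from h import *
rel(.4769,.4155,.12,1.39)"
```

```text
t 0.1 tcp [0.1685 0.5229 0.2303] q [-1.3   0.31  0.01  1.51 -0.    1.32 -0.03] w 0.0852 F [-0.   0.6 -0.2]
turn [-7.5  -0.12 -0.  ] shift [ 0.1103 -0.3227 -0.0502]
```

Call:
send_rows(series=[[0.4, [0, 0, 0], [-7.5, -0.1, 0]], [0.4, [0, -0.03, -0.005], [0, 0, 0]], [0.4, [0.005, -0.045, -0.007], [0, 0, 0]], [0.4, [0.02, -0.05, -0.008], [0, 0, 0]], [0.4, [0.02, -0.05, -0.008], [0, 0, 0]], [0.4, [0.02, -0.05, -0.008], [0, 0, 0]], [0.4, [0.02, -0.05, -0.007], [0, 0, 0]], [0.4, [0.015, -0.03, -0.005], [0, 0, 0]], [0.4, [0.01, -0.018, -0.002], [0, 0, 0]], [0.4, [0, 0, 0], [0, 0, 0]], [0.4, [0, 0, 0], [0, 0, 0]]], grip_force=40)

```text
t: 1.48
tool_pos: [0.4757, 0.4184, 0.1218]
orientation: [0.352, 1.567, 1.745]
contact_force: [-1.1, 0.8, 0.2]
width: 0.0599
```

```bash
python3 -c "
from h import *
rel(.4769,.4155,.008,1.39)
p,d=snap('side','s1'); cv2.imwrite('pics/s1c.png',cv2.resize(p[270:480,200:460],None,fx=3,fy=2.8))"
```

```text
t 1.48 tcp [0.4757 0.4184 0.1218] q [-0.82  0.55  0.12  1.43 -0.07  1.16  0.7 ] w 0.0599 F [-1.1  0.8  0.2]
turn [ 0.16  0.19 -0.07] shift [ 0.1138 -0.0017 -0.0026]
```

View pics/s1c.png

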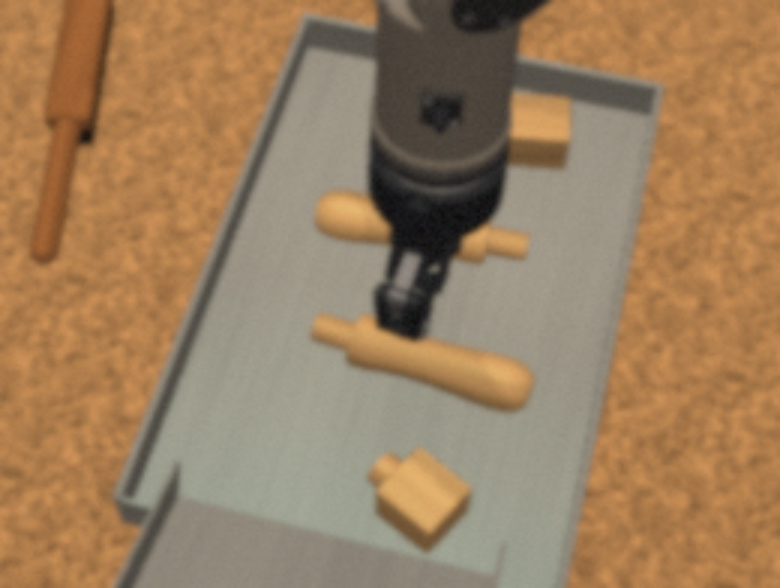

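The gripper hangs over handle 1 (side crop: handle from 315,325 to 530,385, fingertips near 405,330 and still above it). Going down.

Call:
send_rows(series=[[0.4, [0.01, -0.0017, -0.0026], [0.2, 0.2, -0.1]], [0.4, [0.025, 0, 0], [0, 0, 0]], [0.4, [0.025, 0, 0], [0, 0, 0]], [0.4, [0.02, 0, 0], [0, 0, 0]], [0.4, [0.015, 0, 0], [0, 0, 0]], [0.4, [0.01, 0, 0], [0, 0, 0]], [0.4, [0.006, 0, 0], [0, 0, 0]], [0.4, [0, 0, 0], [0, 0, 0]], [0.4, [0, 0, 0], [0, 0, 0]]])

```text
t: 2.65
tool_pos: [0.4793, 0.4138, 0.011]
orientation: [-1.775, 1.568, -0.389]
contact_force: [-0.2, 0.2, 0.5]
width: 0.0592
```

```bash
python3 -c "
from h import *
rel(.4769,.4155,.008,1.39)"
```

```text
t 2.65 tcp [0.4793 0.4138 0.011 ] q [-0.81  0.67  0.11  1.53 -0.08  0.94  0.71] w 0.0592 F [-0.2  0.2  0.5]
turn [-0.2  -0.03  0.16] shift [0.003  0.0027 0.0012]
```

Call:
send_rows(series=[[0.4, [0.003, 0.002, 0.001], [0, 0, 0]], [0, [0, 0, 0], [0, 0, 0]], [-0.3, [0, 0, 0], [0, 0, 0]], [-0.6, [0, 0, 0], [0, 0, 0]], [-1, [0, 0, 0], [0, 0, 0]], [-1, [0, 0, 0], [0, 0, 0]], [-1, [0, 0, 0], [0, 0, 0]], [-1, [0, 0, 0], [0, 0, 0]]], grip_force=40)

```text
t: 3.65
tool_pos: [0.477, 0.415, 0.0075]
orientation: [-2.168, 1.569, -0.782]
contact_force: [-0.7, 0.3, 3.1]
width: 0.0309
```

```bash
python3 -c "
from h import *
rel(.4769,.4155,.008,1.39)"
```

```text
t 3.65 tcp [0.477  0.415  0.0075] q [-0.82  0.67  0.11  1.53 -0.08  0.94  0.7 ] w 0.0309 F [-0.7  0.3  3.1]
turn [-0.19 -0.07  0.11] shift [-0.0005  0.0002  0.0005]
```

Call:
send_rows(series=[[-1, [-0.005, 0, 0], [0, 0, 0]], [-1, [-0.01, 0, 0], [0, 0, 0]], [-1, [-0.015, 0, 0], [0, 0, 0]], [-1, [-0.02, 0, 0], [0, 0, 0]], [-1, [-0.025, 0, 0], [0, 0, 0]], [-1, [-0.025, 0, 0], [0, 0, 0]], [-1, [-0.02, 0, 0], [0, 0, 0]], [-1, [-0.01, 0, 0], [-4, 0, 0]], [-1, [-0.005, 0, 0], [-6, 0, 0]], [-1, [0, 0, 0], [-5, 0, 0]]])

```text
t: 4.9
tool_pos: [0.4775, 0.4153, 0.1442]
orientation: [-1.759, 1.567, -0.108]
contact_force: [-0.1, 0.5, -0.7]
width: 0.0305
```

```bash
python3 -c "
from h import *
rel(.4845,-.3019,.12,1.648)"
```

```text
t 4.9 tcp [0.4775 0.4153 0.1442] q [-0.79  0.53  0.07  1.4  -0.03  1.21  0.93] w 0.0305 F [-0.1  0.5 -0.7]
turn [ 0.17 -0.04  0.21] shift [ 0.0242  0.0484 -0.7156]
```

Call:
send_rows(series=[[-1, [0, 0, -0.01], [0, 0, 0]], [-1, [0, 0.002, -0.025], [0, 0, 0]], [-1, [0, 0.003, -0.04], [0, 0, 0]], [-1, [0, 0.003, -0.045], [0, 0, 0]], [-1, [0, 0.003, -0.045], [0, 0, 0]], [-1, [0, 0.003, -0.045], [0, 0, 0]], [-1, [0, 0.003, -0.045], [0, 0, 0]], [-1, [0, 0.003, -0.045], [0, 0, 0]], [-1, [0, 0.003, -0.045], [0, 0, 0]], [-1, [0, 0.003, -0.045], [0, 0, 0]], [-1, [0, 0.003, -0.045], [0, 0, 0]], [-1, [0, 0.003, -0.045], [0, 0, 0]], [-1, [0, 0.003, -0.045], [0, 0, 0]], [-1, [0, 0.003, -0.045], [0, 0, 0]], [-1, [0, 0.003, -0.045], [0, 0, 0]], [-1, [0, 0.003, -0.045], [0, 0, 0]], [-1, [0, 0.002, -0.04], [0, 0, 0]], [-1, [0, 0.001, -0.015], [0, 0, 0]], [-1, [0, 0, 0], [0, 0, 0]], [-1, [0, 0, 0], [0, 0, 0]]])

```text
t: 7.4
tool_pos: [0.4859, -0.299, 0.1436]
orientation: [-1.46, 1.569, 0.191]
contact_force: [-0.3, 0.3, -1.0]
width: 0.0309
```

```bash
python3 -c "
from h import *
rel(.4845,-.3019,.0085,1.648)
p,d=snap('side','s2'); cv2.imwrite('pics/s2c.png',cv2.resize(p[80:260,280:480],None,fx=3.3,fy=3.3))"
```

```text
t 7.4 tcp [ 0.4859 -0.299   0.1436] q [ 0.25  0.43  0.37  1.6  -0.17  1.15  2.31] w 0.0309 F [-0.3  0.3 -1. ]
turn [0.15 0.01 0.09] shift [ 0.1351  0.0016 -0.0028]
```

View pics/s2c.png

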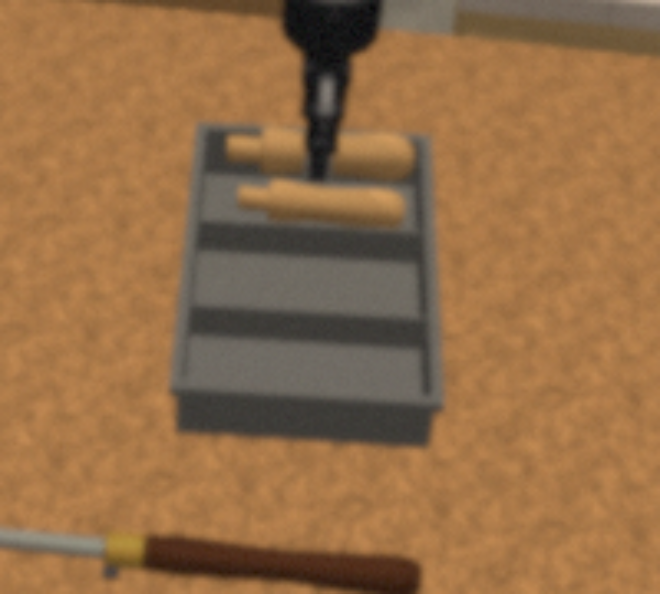

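The crop shows handle 1 held level in the upper position (tenon at 230,150, butt at 410,155), pointing the same way as handle_c (tenon 240,195). Lowering, slowly at the end.

Call:
send_rows(series=[[-1, [0.01, 0.0016, -0.0028], [0.1, 0, 0]], [-1, [0.025, 0, 0], [0, 0, 0]], [-1, [0.03, 0, 0], [0, 0, 0]], [-1, [0.025, 0, 0], [0, 0, 0]], [-1, [0.015, 0, 0], [0, 0, 0]], [-1, [0.01, 0, 0], [0, 0, 0]], [-1, [0.005, 0, 0], [0, 0, 0]], [-1, [0.004, 0, 0], [0, 0, 0]], [-1, [0, 0, 0], [0, 0, 0]], [-1, [0, 0, 0], [0, 0, 0]]])

```text
t: 8.7
tool_pos: [0.4845, -0.305, 0.0202]
orientation: [-2.454, 1.567, -0.807]
contact_force: [-0.8, 0.4, -1.5]
width: 0.0308
```

```bash
python3 -c "
from h import *
rel(.4845,-.3019,.0085,1.648)"
```

```text
t 8.7 tcp [ 0.4845 -0.305   0.0202] q [ 0.29  0.57  0.34  1.72 -0.23  0.89  2.37] w 0.0308 F [-0.8  0.4 -1.5]
turn [-0.09 -0.16  0.13] shift [ 0.0117 -0.0002  0.0031]
```

Call:
send_rows(series=[[-1, [0.003, 0, 0.003], [0, 0, 0]], [-1, [0.003, 0, 0], [0, 0, 0]], [-1, [0.002, 0, 0], [0, 0, 0]], [-1, [0.001, 0, 0], [0, 0, 0]], [-1, [0.001, 0, 0], [0, 0, 0]], [-1, [0, 0, 0], [0, 0, 0]], [-1, [0, 0, 0], [0, 0, 0]]])

```text
t: 9.57
tool_pos: [0.484, -0.3018, 0.0098]
orientation: [-2.557, 1.568, -0.91]
contact_force: [0.4, 0.5, -2.0]
width: 0.0309
```

Call:
send_rows(series=[[-1, [0.001, 0, 0], [0, 0, 0]], [-1, [0, 0, 0], [0, 0, 0]], [-1, [0, 0, 0], [0, 0, 0]]])

```text
t: 9.95
tool_pos: [0.4839, -0.3017, 0.0087]
orientation: [-2.601, 1.568, -0.954]
contact_force: [0.4, 0.6, -0.5]
width: 0.0307
```

Call:
send_rows(series=[[-1, [0.0007, 0, 0], [0, 0, 0]], [-1, [0, 0, 0], [0, 0, 0]], [-1, [0, 0, 0], [0, 0, 0]]])

```text
t: 10.32
tool_pos: [0.4841, -0.3018, 0.0084]
orientation: [-2.486, 1.568, -0.839]
contact_force: [-0.6, 1.2, 3.5]
width: 0.0305
```

Contact with the floor at 3.5 N; releasing slowly.

Call:
send_rows(series=[[-0.2, [0, 0, 0], [0, 0, 0]], [-0.1, [0, 0, 0], [0, 0, 0]], [0, [0, 0, 0], [0, 0, 0]], [0.2, [0, 0, 0], [0, 0, 0]], [0.3, [0, 0, 0], [0, 0, 0]], [0.3, [-0.002, 0, 0], [0, 0, 0]], [0.3, [-0.006, 0, 0], [0, 0, 0]], [0.3, [-0.015, 0, 0], [0, 0, 0]], [0.3, [-0.025, 0, 0], [0, 0, 0]], [0.3, [-0.03, 0, 0], [0, 0, 0]], [0.3, [-0.03, 0, 0], [0, 0, 0]], [0.3, [-0.02, 0, 0], [0, 0, 0]]])

```text
t: 11.82
tool_pos: [0.4846, -0.3022, 0.1391]
orientation: [-2.316, 1.565, -0.67]
contact_force: [0.2, -0.1, -0.1]
width: 0.0555
```

```bash
python3 -c "
from h import *
rel(.4917,.3113,.13,1.530)"
```

```text
t 11.82 tcp [ 0.4846 -0.3022  0.1391] q [ 0.25  0.43  0.38  1.61 -0.17  1.13  2.32] w 0.0555 F [ 0.2 -0.1 -0.1]
turn [ 6.66 -0.23  0.28] shift [0.0091 0.0179 0.6132]
```

Call:
send_rows(series=[[0.4, [0, 0, 0], [6.7, -0.2, 0.3]], [0.4, [0, 0, 0.015], [0, 0, 0]], [0.4, [0, 0.001, 0.03], [0, 0, 0]], [0.4, [0, 0.001, 0.045], [0, 0, 0]], [0.4, [0, 0.001, 0.045], [0, 0, 0]], [0.4, [0, 0.001, 0.045], [0, 0, 0]], [0.4, [0, 0.001, 0.045], [0, 0, 0]], [0.4, [0, 0.001, 0.045], [0, 0, 0]], [0.4, [0, 0.002, 0.045], [0, 0, 0]], [0.4, [0, 0.002, 0.045], [0, 0, 0]], [0.4, [0, 0.002, 0.045], [0, 0, 0]], [0.4, [0, 0.001, 0.045], [0, 0, 0]], [0.4, [0, 0.001, 0.045], [0, 0, 0]], [0.4, [0, 0.001, 0.045], [0, 0, 0]], [0.4, [0, 0.001, 0.045], [0, 0, 0]], [0.4, [0, 0.001, 0.028], [0, 0, 0]], [0.4, [0, 0, 0], [0, 0, 0]], [0.4, [0, 0, 0], [0, 0, 0]]])

```text
t: 14.08
tool_pos: [0.4916, 0.3105, 0.1367]
orientation: [1.671, 1.567, -3.082]
contact_force: [-0.1, -1.1, -0.7]
width: 0.0595
```

```bash
python3 - <<'E'
from h import *
rel(.4917,.3113,.008,1.530)
p,d=snap('side','s3'); a=cv2.resize(p[270:480,220:440],None,fx=2.2,fy=2.2); b=cv2.resize(p[100:230,310:440],(300,300)); 
o=np.zeros((470,800,3),np.uint8); o[:a.shape[0],:a.shape[1]]=a; o[:300,490:790]=b; cv2.imwrite('pics/s3c.png',o)
E
```

```text
t 14.07 tcp [0.4916 0.3105 0.1367] q [-0.69  0.44  0.14  1.56 -0.07  1.14  0.99] w 0.0595 F [-0.1 -1.1 -0.7]
turn [ 0.   -0.02 -0.24] shift [ 1.287e-01 -1.000e-04  8.000e-04]
```

View pics/s3c.png

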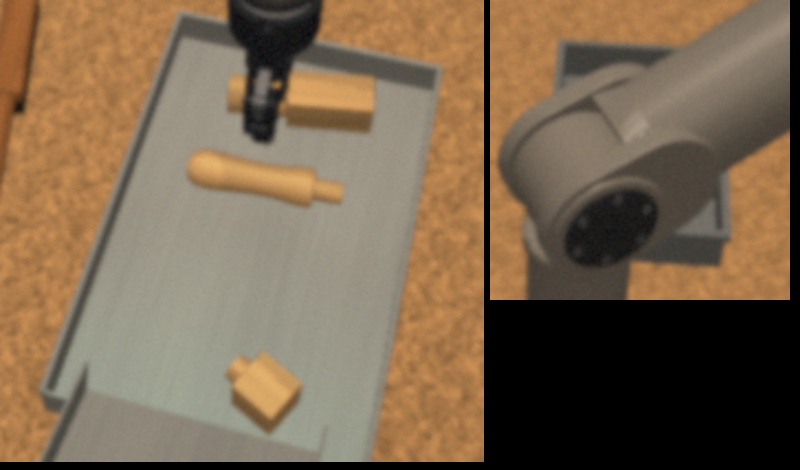

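Handle 2 lies undisturbed (195,165 to 340,192, tenon at right), with the gripper above it. The arm hides the tote for now. Going down.

Call:
send_rows(series=[[0.4, [0.01, 0, 0.0008], [0, 0, -0.2]], [0.4, [0.025, 0, 0], [0, 0, 0]], [0.4, [0.03, 0, 0], [0, 0, 0]], [0.4, [0.025, 0, 0], [0, 0, 0]], [0.4, [0.015, 0, 0], [0, 0, 0]], [0.4, [0.01, 0, 0], [0, 0, 0]], [0.4, [0.006, 0, 0], [0, 0, 0]], [0.4, [0.004, 0, 0], [0, 0, 0]], [0.4, [0, 0, 0], [0, 0, 0]], [0.4, [0, 0, 0], [0, 0, 0]]])

```text
t: 15.38
tool_pos: [0.4924, 0.3129, 0.0124]
orientation: [-0.302, 1.569, 1.228]
contact_force: [0.2, -0.2, 0.4]
width: 0.0598
```

```bash
python3 -c "
from h import *
rel(.4917,.3113,.008,1.530)"
```

```text
t 15.38 tcp [0.4924 0.3129 0.0124] q [-0.68  0.59  0.13  1.68 -0.09  0.88  1.01] w 0.0598 F [ 0.2 -0.2  0.4]
turn [-0.02  0.11  0.03] shift [ 0.0044  0.0006 -0.0017]
```

Call:
send_rows(series=[[0.4, [0.003, 0.0006, -0.0017], [0, 0, 0]], [0.4, [0.0014, 0, 0], [0, 0, 0]], [0, [0, 0, 0], [0, 0, 0]], [-0.3, [0, 0, 0], [0, 0, 0]], [-0.6, [0, 0, 0], [0, 0, 0]], [-1, [0, 0, 0], [0, 0, 0]], [-1, [0, 0, 0], [0, 0, 0]], [-1, [0, 0, 0], [0, 0, 0]], [-1, [0, 0, 0], [0, 0, 0]]], grip_force=40)

```text
t: 16.5
tool_pos: [0.4914, 0.3112, 0.0076]
orientation: [0.114, 1.569, 1.643]
contact_force: [-0.5, 0.3, 1.1]
width: 0.0307
```

Call:
send_rows(series=[[-1, [-0.005, 0, 0], [0, 0, 0]], [-1, [-0.01, 0, 0], [0, 0, 0]], [-1, [-0.02, 0, 0], [0, 0, 0]], [-1, [-0.025, 0, 0], [0, 0, 0]], [-1, [-0.025, 0, 0], [0, 0, 0]], [-1, [-0.025, 0, 0], [0, 0, 0]], [-1, [-0.02, 0, 0], [0, 0, 0]], [-1, [-0.005, 0, 0], [4, 0, 0]], [-1, [0, 0, 0], [8, 0, 0]], [-1, [0, 0, 0], [10, 0, 0]], [-1, [0, 0, 0], [10, 0, 0]], [-1, [0, 0, 0], [10, 0, 0]], [-1, [0, 0, 0], [10, 0, 0]], [-1, [0, 0, 0], [10, 0, 0]], [-1, [0, 0, 0], [10, 0, 0]], [-1, [0, 0, 0], [10, 0, 0]], [-1, [0, 0, 0], [10, 0, 0]], [-1, [0, 0, 0], [10, 0, 0]], [-1, [0, 0, 0], [10, 0, 0]], [-1, [0, 0, 0], [10, 0, 0]]])

```text
t: 19.0
tool_pos: [0.4913, 0.3109, 0.1429]
orientation: [2.291, 1.569, 1.686]
contact_force: [-0.7, 0.4, -2.1]
width: 0.0306
```

Call:
send_rows(series=[[-1, [0, 0, 0], [10, 0, 0]], [-1, [0, 0, 0], [10, 0, 0]], [-1, [0, 0, 0], [10, 0, 0]], [-1, [0, 0, 0], [10, 0, 0]], [-1, [0, 0, 0], [7, 0, 0]], [-1, [0, 0, 0], [4, 0, 0]], [-1, [0, 0, 0], [0, 0, 0]], [-1, [0, 0, 0], [0, 0, 0]]])

```text
t: 20.0
tool_pos: [0.4913, 0.3109, 0.1427]
orientation: [-3.048, 1.569, 1.747]
contact_force: [0.3, -1.0, -0.9]
width: 0.0313
```

```bash
python3 - <<'E'
from h import *
rel(.4757,-.1882,.13,-1.494)
p,d=snap('top','t4'); a=cv2.resize(p[225:355,110:300],(380,260)); b=cv2.resize(p[235:345,380:545],(396,264)); 
o=np.zeros((270,800,3),np.uint8); o[:260,:380]=a; o[:264,390:786]=b; cv2.imwrite('pics/t4c.png',o)
E
```

```text
t 20.0 tcp [0.4913 0.3109 0.1427] q [-1.14  0.53  0.8   1.58 -0.4   1.2  -1.75] w 0.0313 F [ 0.3 -1.  -0.9]
turn [ 0.31 -0.09  0.01] shift [ 0.0127 -0.0538  0.4965]
```

View pics/t4c.png

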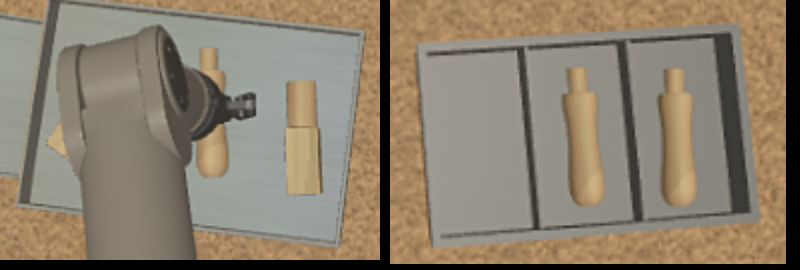

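In the top view, handle 1 lies lengthwise in the middle bay (585,135 in the crop), its tenon the same way as handle_c. Handle 2 is held and now has its tenon up (+x). Carrying it to the +y bay.

Call:
send_rows(series=[[-1, [0, 0, 0.01], [0.3, 0, 0]], [-1, [0, -0.003, 0.025], [0, 0, 0]], [-1, [0, -0.005, 0.04], [0, 0, 0]], [-1, [0, -0.005, 0.042], [0, 0, 0]], [-1, [0, -0.005, 0.042], [0, 0, 0]], [-1, [0, -0.005, 0.042], [0, 0, 0]], [-1, [0, -0.005, 0.042], [0, 0, 0]], [-1, [0, -0.005, 0.042], [0, 0, 0]], [-1, [0, -0.005, 0.042], [0, 0, 0]], [-1, [0, -0.005, 0.042], [0, 0, 0]], [-1, [0, -0.005, 0.042], [0, 0, 0]], [-1, [0, -0.003, 0.04], [0, 0, 0]], [-1, [0, -0.002, 0.03], [0, 0, 0]], [-1, [0, -0.001, 0.015], [0, 0, 0]], [-1, [0, 0, 0], [0, 0, 0]], [-1, [0, 0, 0], [0, 0, 0]]])

```text
t: 22.05
tool_pos: [0.4753, -0.186, 0.1415]
orientation: [-2.964, 1.568, 1.826]
contact_force: [0.5, 0.6, -0.7]
width: 0.0309
```

```bash
python3 -c "
from h import *
rel(.4757,-.1882,.0085,-1.494)"
```

```text
t 22.05 tcp [ 0.4753 -0.186   0.1415] q [-0.36  0.41  0.93  1.78 -0.36  1.14 -0.81] w 0.0309 F [ 0.5  0.6 -0.7]
turn [ 0.06 -0.17  0.03] shift [0.133  0.0003 0.0022]
```

Call:
send_rows(series=[[-1, [0.01, 0, 0.0022], [0, -0.2, 0]], [-1, [0.025, 0, 0], [0, 0, 0]], [-1, [0.03, 0, 0], [0, 0, 0]], [-1, [0.025, 0, 0], [0, 0, 0]], [-1, [0.015, 0, 0], [0, 0, 0]], [-1, [0.01, 0, 0], [0, 0, 0]], [-1, [0.006, 0, 0], [0, 0, 0]], [-1, [0, 0, 0], [0, 0, 0]], [-1, [0, 0, 0], [0, 0, 0]]])

```text
t: 23.18
tool_pos: [0.4758, -0.1906, 0.0214]
orientation: [0.383, 1.568, -1.112]
contact_force: [0.4, -0.1, -0.9]
width: 0.0304
```

```bash
python3 -c "
from h import *
rel(.4757,-.1882,.0085,-1.494)"
```

```text
t 23.18 tcp [ 0.4758 -0.1906  0.0214] q [-0.25  0.58  0.81  1.9  -0.53  0.89 -0.68] w 0.0304 F [ 0.4 -0.1 -0.9]
turn [-0.06  0.16 -0.06] shift [ 0.0129  0.0001 -0.0024]
```

Call:
send_rows(series=[[-1, [0.004, 0, -0.002], [0, 0, 0]], [-1, [0.003, 0, 0], [0, 0, 0]], [-1, [0.002, 0, 0], [0, 0, 0]], [-1, [0.001, 0, 0], [0, 0, 0]], [-1, [0.001, 0, 0], [0, 0, 0]], [-1, [0.001, 0, 0], [0, 0, 0]], [-1, [0, 0, 0], [0, 0, 0]], [-1, [0, 0, 0], [0, 0, 0]]])

```text
t: 24.18
tool_pos: [0.4751, -0.1883, 0.0089]
orientation: [-0.023, 1.568, -1.518]
contact_force: [-0.4, 1.0, -1.5]
width: 0.0309
```

Call:
send_rows(series=[[-1, [0.0007, 0, 0], [0, 0, 0]], [-1, [0, 0, 0], [0, 0, 0]], [-1, [0, 0, 0], [0, 0, 0]]])

```text
t: 24.55
tool_pos: [0.4752, -0.1884, 0.0085]
orientation: [0.136, 1.569, -1.359]
contact_force: [-0.7, 1.7, 4.2]
width: 0.0309
```

Contact at 4.2 N; releasing and backing away.

Call:
send_rows(series=[[-0.2, [0, 0, 0], [0, 0, 0]], [-0.1, [0, 0, 0], [0, 0, 0]], [0, [0, 0, 0], [0, 0, 0]], [0.2, [0, 0, 0], [0, 0, 0]], [0.3, [0, 0, 0], [0, 0, 0]], [0.3, [-0.002, 0, 0], [0, 0, 0]], [0.3, [-0.006, 0, 0], [0, 0, 0]], [0.3, [-0.015, 0, 0], [0, 0, 0]], [0.3, [-0.025, 0, 0], [0, 0, 0]], [0.3, [-0.03, 0, 0], [0, 0, 0]], [0.3, [-0.03, 0, 0], [0, 0, 0]], [0.3, [-0.03, 0, -0.02], [0, 0, 0]], [0.3, [0, 0, -0.045], [0, 0, 0]], [0.3, [0, 0, -0.045], [0, 0, 0]], [0.3, [0, 0, -0.045], [0, 0, 0]], [0.3, [0, 0, -0.045], [0, 0, 0]], [0.3, [0, 0, -0.03], [0, 0, 0]], [0.3, [0, 0, -0.015], [0, 0, 0]], [0.3, [0, 0, 0], [0, 0, 0]], [0.3, [0, 0, 0], [0, 0, 0]]])

```text
t: 27.05
tool_pos: [0.4568, 0.0544, 0.1459]
orientation: [0.128, 1.568, -1.37]
contact_force: [0.4, -0.0, -0.0]
width: 0.0552
```

```bash
python3 - <<'E'
from h import *
p,d=snap('top','t5'); cv2.imwrite('pics/t5c.png',p[100:360,80:560])
hsv=cv2.cvtColor(p,cv2.COLOR_BGR2HSV)
x0,x1,y0,y1=398,515,258,330
m=np.zeros(p.shape[:2],np.uint8); m[y0:y1,x0:x1]=(hsv[y0:y1,x0:x1,1]>70)*255
k,l,st,ce=cv2.connectedComponentsWithStats(m)
for i in range(1,k):
    if st[i,4]<150: continue
    w=ray_z('top',np.argwhere(l==i)[:,::-1],.023)[:,:2]; c=w.mean(0); _,_,V=np.linalg.svd(w-c,full_matrices=False); q=(w-c)@V.T
    print((c+V[0]*(q[:,0].max()+q[:,0].min())/2).round(4),np.arctan2(*V[0][::-1]).round(3),np.ptp(q,axis=0).round(3))
print(state()['t'],state()['tool_pos'])
E
```

```text
[ 0.4828 -0.3034] -3.069 [0.15  0.038]
[ 0.4834 -0.4102] -3.122 [0.151 0.039]
[ 0.4762 -0.1898] -3.064 [0.149 0.037]
27.1 [0.45679415 0.05435892 0.14581259]
```

View pics/t5c.png

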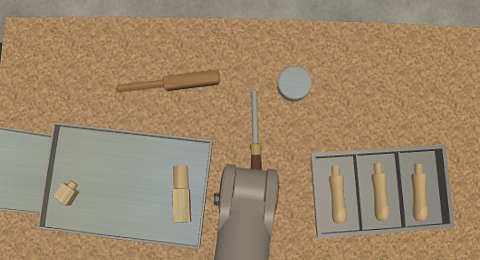

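The picture shows all three handles in the tote, tenons up (337,165; 378,165; 419,165). The blank (181,193) and offcut (66,193) are still in the tray, and handle_c hasn't moved. Handing in.

```bash
python3 -c "
from station import hand_in; print(hand_in())"
```

```text
the job is handed in; nothing more can be done
None
```

Both finished handles are in the tote, one in the middle bay and one in the +y bay. I lowered each until it touched the floor (3.5 N and 4.2 N) before releasing it. The second had been lying the other way round, so I turned it half a turn while carrying it.

**Last checks (top camera, 27 s):**
- **Position:** the two handles are within about 2 mm of their bay centres and line up with the tote to within about 0.01 rad. Their tenons point the same way as handle_c's.
- **Left alone:** handle_c measured within 1 mm of where it started. The blank and offcut are still in the tray, and the tin and brush look undisturbed.
- **Not fully confirmed:** the arm hid most of the gouge in the last picture. Only its blade tip and ferrule showed, apparently in place, and the gripper passed over it well clear.
- **Disagreements:** none of the checks failed or disagreed.

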